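# Open the flow regulator four clicks and lock it

### The arm

A 6-joint arm with a two-finger parallel gripper is mounted at the origin on a cart in front of the work surface, level with it; the furniture and walls round the work are solid. World frame = base frame: x ahead of the robot, y to its left, z up, the work surface at z = 0. Lengths are in mm, angles in degrees, forces in N, time in s.
With the tool pointing down it reaches from about 350 to 850 mm from the base axis. Payload 8.1 kg.
Tool frame: the origin (TCP) lies between the finger pads; the fingertips stand 22 mm ahead of it and the grasp point (between the pads) lies 3 mm ahead of it; z points along the fingers, y is the line along which they close (so a half turn about z gives the same grasp; the last joint's range is limited). The gripper opens to 85 mm and grips with 20 to 120 N. Pads are 22 mm wide; open, the fingers measure 114 mm over their backs; the gripper's body (76 mm by 85 mm) begins 54 mm behind the grasp point. The pads swing forward as they close: fully open they stand 13 mm farther back than shut.
Start: joints at [-4.893, 7.471, 85.268, -0, 87.261, -4.893], TCP at [600.005, 0.022, 253.292] pointing down, gripper open.
Joint ranges: [-169.43, 169.43], [-51.17, 129.36], [1.28, 143.12], [-76.62, 256.62], [0, 156.53], [-152.29, 152.29]. Speed limits (degrees/s): [136.94, 136.94, 159.86, 180, 180, 180].

### API

Orientations are given as [roll, pitch, yaw] about the fixed x, y, z axes, in that order (R = Rz(yaw) Ry(pitch) Rx(roll)).
In Python, from bench import r, vision gives the robot as it stands.
- The arm moves only by the tool step_arm, never from a script. Its argument "targets" is a list that holds one entry, the list of rows, each a list of 6 numbers: the shift along the world's x, y, z in mm, then the turn, a rotation vector about the world's x, y, z in rad. In form: [[[x, y, z, rx, ry, rz], ...]]. A call has 1 to 12 rows; each row is the pose to reach, as a shift and turn from the pose commanded when the call began; what a row does not reach only later rows make up. A row lasts 1/12 s, in which the tool goes at most 41.7 mm and 7.16 degrees, less where a joint would pass 70% of its speed; a pose out of reach is approached as far as the arm can. A call with a gripper value outside its range is refused whole. "fingers" is the gripper's target within -1 to 1 (shut at 1, half-way at 0, fully open at -1), set as the call begins (left out, the last holds). The fingers move at their own pace and stop on an object; "newtons" is the grip in N (left out, the last holds). Time passes only in rows, so rows that repeat a pose let the fingers close. It gives the time, the measured TCP pose, the force, the opening and the grip force at its end, in the units of the state.
- r.sense(): the state, without advancing time (a new reading comes with each control period).
- vision.snapshot(name): name is "scene" or "side" or "wrist"; returns a dict with "img" (420x560x3 uint8, blue, green, red), "mtx" (3x3 intrinsics, pixels), "D" ([k1, k2, p1, p2, k3] as OpenCV has them; the pictures are not rectified), "eye" and "attitude" of the camera in the world. Camera axes: x right, y up, looking along -z (the intrinsics and any distortion apply to the point x, -y, -z); pixel columns grow to the right and rows downward; lengths in mm; the calibration is good to about 2 mm. A picture is of the moment at which its call begins. There is no depth.
- r.hand_in(): hands the job in; it is judged then, once.
The state is a dict: "time": time; "joint_pos": joint angles; "qd": joint speeds; "joint_efforts": joint torques, N m; "tool_pos": TCP position; "tcp_rot": TCP orientation; "ft_force": force on the tool from outside, world axes, zero at the start; "wrist_torque": the same for the moment, N m; "finger_gap": finger opening in mm; "grip_force": force on a finger pad.
Only numpy, scipy, OpenCV 4.12 (cv2) and the standard library are available. Lean on these libraries where they do the work, as an engineer would, in place of code of your own. Each camera call takes 0.05 s, during which the arm holds its last target. There are 200 camera calls.

### The job

On the regulator with the red dial, push the black bar round anticlockwise (seen from above) with a fingertip until the dial has gone exactly four clicks from where it stands now, never running on past the fourth, and then push its red lock tab in until the lever is fully home and holds the dial on that click. Do it by pushing lightly only: do not pinch the bar or pick anything up. Leave the blue regulator and the loose parts as they are.

Things in the scene. Friction and masses are not known exactly. Their poses are not given: they have to be found in the camera images.
- red_regulator: Flow regulator with the red dial, bolted down: grey block 116 (x) x 104 (y) mm, top 46 mm above the bench, yellow capped ports at both ends (160 mm over all along y). On it the dial; in front of that the lock lever; a 77 mm high spring post 48 mm from the axis, 108 deg anticlockwise of +x. Origin: centre of the underside, on the dial's upright axis. +x to its rear, +y to its left.
- red_dial (a joint): Angle of the red dial, rad, anticlockwise from above; 0: pointer along the regulator's -y. Clicks every 0.314 (18 deg), nine, 0 to 2.513, end stops just past. It rests within 0.03 of a click. Leaving a click takes 3 to 6 N at the bar's end; this fades to none half-way to the next click, and from there the dial jumps on into the next click by itself.
- red_lock (a joint): Angle of the red lock lever about an upright pivot 35 mm in front (-x) and 34 mm left (+y) of the dial's axis, rad. 0 = home: its tongue stands between teeth under the dial and blocks it; grows as the tab swings out from the dial, to 0.42; dial free above 0.22. Stays where left; 1 to 3 N moves it; firm stop at 0. The tongue enters only with the dial in a click.
- red_axis (a point): On the dial's axis, centre of the top of its black finger bar, 99 mm above the bench. The bar is 74 mm long (x), 14 mm wide, sides upright, from 75 to 99 mm above the bench, white line from its middle to the pointer end; below it a red disc of 61 mm, top at 74.5 mm, and the fluted rim, 70 mm across. Turns with the dial: x to the pointer end, z up.
- red_pointer (a point): Pointer end of the red dial's bar, top edge: 37 mm from the axis, 99 mm above the bench. Axes as red_axis.
- red_lock_tab (a point): Middle of the top edge of the outer, pushed face of the red tab on the lock lever's end, 79.5 mm above the bench. The tab is 18 mm wide (y), 9 mm thick, upright, from 58 mm up; block top below it at 46 mm. Turns with the lever: +x goes from this face into the tab, the way to push (lever home: along the regulator's +x). It swings 75 mm from the pivot.
- blue_regulator: Flow regulator with the blue dial, bolted down: grey block 116 (x) x 104 (y) mm, top 46 mm above the bench, yellow capped ports at both ends (160 mm over all along y). On it the dial; in front of that the lock lever; a 77 mm high spring post 48 mm from the axis, 108 deg anticlockwise of +x. Origin: centre of the underside, on the dial's upright axis. +x to its rear, +y to its left.
- blue_dial (a joint): Angle of the blue dial, rad, anticlockwise from above; 0: pointer along the regulator's -y. Clicks every 0.314 (18 deg), nine, 0 to 2.513, end stops just past. It rests within 0.03 of a click. Leaving a click takes 3 to 6 N at the bar's end; this fades to none half-way to the next click, and from there the dial jumps on into the next click by itself.
- blue_lock (a joint): Angle of the blue lock lever about an upright pivot 35 mm in front (-x) and 34 mm left (+y) of the dial's axis, rad. 0 = home: its tongue stands between teeth under the dial and blocks it; grows as the tab swings out from the dial, to 0.42; dial free above 0.22. Stays where left; 1 to 3 N moves it; firm stop at 0. The tongue enters only with the dial in a click.
- blue_axis (a point): On the dial's axis, centre of the top of its black finger bar, 99 mm above the bench. The bar is 74 mm long (x), 14 mm wide, sides upright, from 75 to 99 mm above the bench, white line from its middle to the pointer end; below it a blue disc of 61 mm, top at 74.5 mm, and the fluted rim, 70 mm across. Turns with the dial: x to the pointer end, z up.
- blue_pointer (a point): Pointer end of the blue dial's bar, top edge: 37 mm from the axis, 99 mm above the bench. Axes as blue_axis.
- blue_lock_tab (a point): Middle of the top edge of the outer, pushed face of the blue tab on the lock lever's end, 79.5 mm above the bench. The tab is 18 mm wide (y), 9 mm thick, upright, from 58 mm up; block top below it at 46 mm. Turns with the lever: +x goes from this face into the tab, the way to push (lever home: along the regulator's +x). It swings 75 mm from the pivot.
- brass_elbow: Bystander: loose brass elbow fitting, 36 x 32 x 18 mm, lying in front of the regulators. Origin: centre of its underside.
- bolt: Bystander: loose steel hexagon bolt, 52 x 19 x 17 mm, lying on the left. Origin: centre of its underside.
- white_union: Bystander: loose pale hexagon union, 35 x 19 x 17 mm, lying on the right behind the regulators. Origin: centre of its underside.
- pump_cover: Bystander: loose cast pump cover, 123 x 144 x 38 mm, lying on the left. Origin: centre of its underside.

How it is judged (in metres and radians):
On the way:
1. the red dial rests four clicks further on, its lock lever still out (distance of red_pointer from where it was at the start of the episode between 0.04 and 0.047 m and value of joint red_lock above 0.2 rad and value of joint red_dial above 1.1 rad and velocity of joint red_dial below 0.3 rad/s), for 0.2 s.
At the end, for the whole second after the job is handed in: Red pointer end 40 to 47 mm (straight line) from its start, turned anticlockwise: four clicks, 43.5 mm, within 0.35 click; red lock lever home, below 0.05 rad; blue pointer within 6 mm, blue lever below 0.08 rad, loose parts within 15 mm of where they were (distance of red_pointer from where it was at the start of the episode between 0.04 and 0.047 m and value of joint red_dial above 1.1 rad and value of joint red_lock below 0.05 rad and distance of blue_pointer from where it was at the start of the episode below 0.006 m and value of joint blue_lock below 0.08 rad and distance of each of brass_elbow, bolt, white_union, pump_cover from where it was at the start of the episode below 0.015 m); the robot touches nothing.
It fails at once if the red dial is turned past the fourth click (pointer more than 49 mm from its start, 4.6 clicks) (distance of red_pointer from where it was at the start of the episode above 0.049 m).
It fails at once if the finger bar of a dial is pinched (both its sides pressed by the fingers at once, over 1.5 N each) ((contact force between the fingers and red_dial_c23 above 1.5 N and contact force between the fingers and red_dial_c24 above 1.5 N) or (contact force between the fingers and blue_dial_c23 above 1.5 N and contact force between the fingers and blue_dial_c24 above 1.5 N)).
It fails at once if a dial's bar is pushed with more than 25 N (contact force between the arm and red_dial_c23 above 25 N or contact force between the arm and red_dial_c24 above 25 N or contact force between the arm and blue_dial_c23 above 25 N or contact force between the arm and blue_dial_c24 above 25 N).
It fails at once if the blue regulator's dial is turned or its lock lever swung out (distance of blue_pointer from where it was at the start of the episode above 0.008 m or value of joint blue_lock above 0.12 rad).
It fails at once if a loose part is shifted or lifted more than 15 mm (distance of any of brass_elbow, bolt, white_union, pump_cover from where it was at the start of the episode above 0.015 m).
It also fails if it takes over 51 s, if anything falls off the work surface, if the arm or the gripper's body presses on something with over 40 N, if the wrist force passes 120 N, or if a joint passes its speed limit or range.

## Working session

There is one attempt and no reset: what is moved stays moved. The work goes in short steps, Python scripts to look and compute and a tool call to move; the robot and the scene stay as the last step left them, time stands still between calls to the robot, and variables do not carry over. Pictures are saved under pics/ and viewed, at most 10 in all, crops included, and the job is handed in when it is done.

Besides the shell and the picture viewer there is one more tool, called in YAML: its name, and indented under it one key for each argument. step_arm: Moves the arm, as the interface text tells. Its arguments: {"type":"object","properties":{"targets":{"type":"array"},"fingers":{"type":"number"},"newtons":{"type":"number"}},"required":["targets"]}

```bash
mkdir -p pics; ls; cat > h.py <<'E'
import cv2, numpy as np
from bench import r, vision
def snap(name,fn):
    s=vision.snapshot(name); cv2.imwrite('pics/'+fn+'.png',s['img']); np.save('pics/'+fn+'.npy',s,allow_pickle=True); return s
def load(fn): return np.load('pics/'+fn+'.npy',allow_pickle=True).item()
E
python3 - <<'E'
from h import *
a=snap('scene','a');b=snap('side','b')
print(a['eye'],a['attitude'],b['eye'],b['attitude'],r.sense())
E
```

```text
pics
[ 216.80369188 -643.2490694   680.33158818] [ 51.72461784   0.84194544 -24.21362585] [437.09369038 750.75786623 677.63806782] [  51.71011395   -0.88611655 -171.15672649] {'time': 0.1, 'joint_pos': array([-4.89190072e+00,  7.51322501e+00,  8.53231265e+01, -4.02683163e-04,
        8.72624208e+01, -4.89156856e+00]), 'qd': array([-0.00556439, -0.11071073, -0.24839964, -0.0298187 ,  0.09505664,
       -0.05053842]), 'joint_efforts': array([ 1.52257860e-03, -5.70947063e+01, -5.01941299e+01, -1.80579236e-04,
        8.16394575e-03,  5.26326357e-05]), 'tool_pos': array([5.99534622e+02, 7.18930993e-02, 2.52322997e+02]), 'tcp_rot': array([-1.79901553e+02, -8.02161672e-03,  8.99996805e+01]), 'ft_force': array([-0.96883095,  0.13542783,  0.02760799]), 'wrist_torque': array([ 0.04065693,  0.02115158, -0.00382866]), 'grip_force': 0.0, 'finger_gap': 85.22228792072369}
```

View pics/a.png

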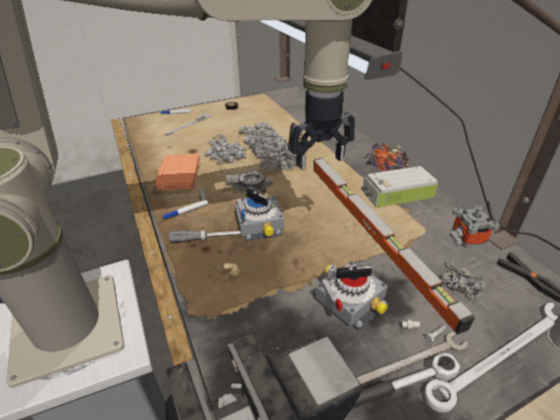

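View pics/b.png

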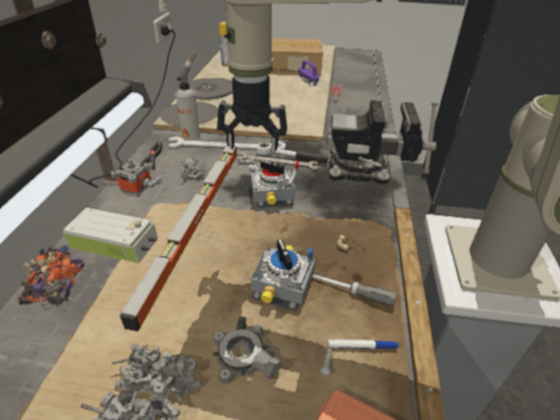

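```bash
cat >> h.py <<'E'
from scipy.spatial.transform import Rotation as Ro
def ray(s,uv):
    p=cv2.undistortPoints(np.array([[uv]],float),s['mtx'],np.array(s['D']))[0,0]
    d=Ro.from_euler('xyz',s['attitude'],degrees=True).apply([p[0],-p[1],-1]); return np.array(s['eye']),d
def onz(s,uv,z):
    e,d=ray(s,uv); return e+d*(z-e[2])/d[2]
def proj(s,P):
    q=Ro.from_euler('xyz',s['attitude'],degrees=True).inv().apply(np.atleast_2d(P)-s['eye'])*[1,-1,-1]
    return cv2.projectPoints(q,np.zeros(3),np.zeros(3),s['mtx'],np.array(s['D']))[0][:,0]
def crop(s,x,y,w,h,k,fn): cv2.imwrite('pics/'+fn+'.png',cv2.resize(s['img'][y:y+h,x:x+w],None,fx=k,fy=k,interpolation=cv2.INTER_CUBIC))
E
python3 - <<'E'
from h import *
a=load('a');b=load('b')
print(onz(a,(354,280),75),onz(b,(272,175),75))
c1=cv2.resize(a['img'][240:340,300:400],(560,560),interpolation=cv2.INTER_CUBIC)
cv2.imwrite('pics/c.png',c1)
E
```

```text
[ 581.82454997 -196.85615776   75.        ] [ 582.28413591 -164.24378897   75.        ]
```

View pics/c.png

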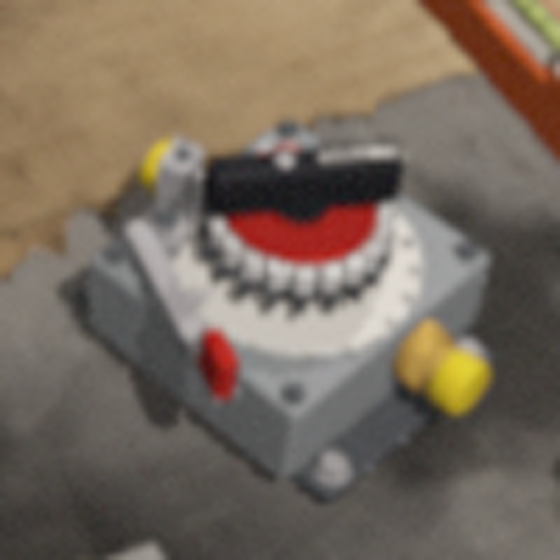

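step_arm:
  targets:
    - [[-10, -35, 10, 0, 0, 0], [-20, -70, 20, 0, 0, 0], [-30, -105, 30, 0, 0, 0], [-40, -140, 40, 0, 0, 0], [-50, -175, 45, 0, 0, 0], [-50, -175, 45, 0, 0, 0], [-50, -175, 45, 0, 0, 0], [-50, -175, 45, 0, 0, 0]]
  fingers: 1
  newtons: 20

```text
time: 0.77
tool_pos: [549.8, -174.8, 297.7]
tcp_rot: [-180.0, -0.0, 89.9]
ft_force: [0.1, 0.4, -1.0]
finger_gap: -0.1
grip_force: 0.0
```

```bash
python3 - <<'E'
from h import *
w=snap('wrist','w');a=snap('scene','a2');b=snap('side','b2')
s=r.sense();print(s['tool_pos'],s['tcp_rot'],s['finger_gap'],s['time'],w['eye'],w['attitude'])
cv2.imwrite('pics/w2.png',cv2.resize(w['img'],(800,600),interpolation=cv2.INTER_CUBIC))
E
```

```text
[ 550.16270285 -173.68988473  297.67831274] [-1.79950447e+02 -3.77782123e-02  9.00925283e+01] -0.12097976660013399 0.9167 [550.31232212 -98.59321428 418.47697729] [-17.10192345   0.03678177  -0.14640482]
```

View pics/w2.png

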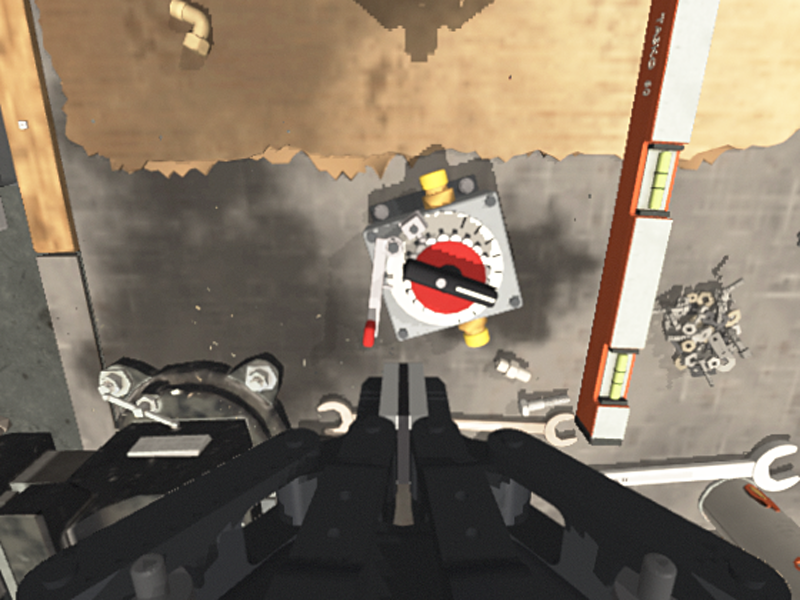

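```bash
python3 - <<'E'
from h import *
w=load('w'); crop(w,250,110,125,140,5,'w3')
for n,uv,z in [('barL',(406,268),99),('barR',(495,296),99),('port1',(434,185),30),('port2',(475,335),30),('tab',(369,330),79.5)]:
    print(n,onz(w,(np.array(uv)+.5)*.7-.5,z))
E
```

```text
barL [ 552.07222685 -171.10910912   99.        ]
barR [ 618.50389652 -192.6240703    99.        ]
port1 [ 576.13291894 -115.15416631   30.        ]
port2 [ 616.76364423 -250.80117843   30.        ]
tab [ 522.15346034 -226.85449671   79.5       ]
```

View pics/w3.png

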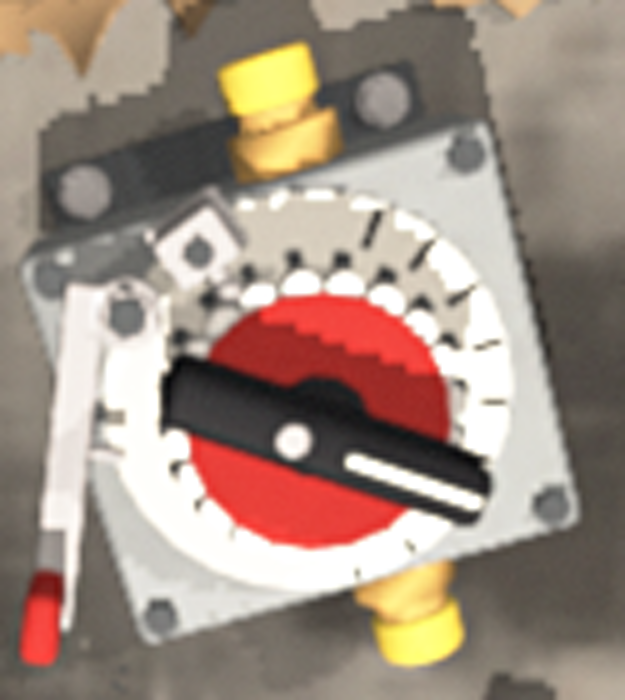

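```bash
python3 - <<'E'
from h import *
w=load('w'); f=lambda uv,z: onz(w,(np.array(uv)+.5)/5-.5+[250,110],z)[:2]
ax=f((293,440),99); e=f((480,503),99);m=f((345,458),99)
B=[f(p,46) for p in [(48,278),(465,155),(550,505),(160,615)]]
c=np.mean(B,0); d=(B[1]-B[0])+(B[2]-B[3]); g=(B[0]-B[3])+(B[1]-B[2])
yaw=np.degrees(np.arctan2(d[1],d[0])); yaw2=np.degrees(np.arctan2(-g[0],g[1]))
h=np.degrees(np.arctan2(*(e-ax)[::-1]));h2=np.degrees(np.arctan2(*(e-m)[::-1]))
print('axis',ax,'blk',c,'yaw',yaw,yaw2,'head',h,h2,'len',np.linalg.norm(e-ax))
R=Ro.from_euler('z',yaw,degrees=True).as_matrix()[:2,:2]
print('pivot',c+R@[-35,34],'post',c+R@(48*np.array([np.cos(np.radians(108)),np.sin(np.radians(108))])))
for p in [(25,660),(60,665),(50,572)]: print('tab',p,f(p,79.5), 'bottom',f(p,58))
print('tab home face centre?',c+R@([-35,34]+np.array([0,-75])))
for fn in ('a2','b2'):
    s=load(fn); print(fn,proj(s,[[*ax,99],[*c,99]]))
E
```

```text
axis [ 577.56929135 -182.12942222] blk [ 584.84359659 -184.506561  ] yaw 16.43858910883941 16.955266038263762 head -19.14848609887759 -18.962510069316505 len 42.697026140901905
pivot [ 541.65269574 -161.80092108] post [ 557.69851203 -144.91938651]
tab (25, 660) [ 517.65615193 -240.28030126] bottom [ 515.58489723 -249.26696577]
tab (60, 665) [ 525.82700165 -241.56110063] bottom [ 524.27399237 -250.62900129]
tab (50, 572) [ 524.03315014 -218.45036678] bottom [ 522.36636379 -226.05244288]
tab home face centre? [ 562.87675805 -233.73519093]
a2 [[349.60935993 267.8990449 ]
 [353.22742189 267.56826734]]
b2 [[274.8136157  164.36147609]
 [272.35170592 163.66990839]]
```

```bash
python3 - <<'E'
from h import *
w=load('w');b=load('b')
print('f',w['mtx'][0,0])
for z in (0,50,100,130):
    print(z,'side',[onz(b,p,z)[:2].round() for p in [(333,180),(333,115),(383,105)]],'wrist',[onz(w,(p[0]*.7,p[1]*.7),z)[:2].round() for p in [(250,420),(290,400),(250,500)]])
for p in [(385,362),(425,362)]: print(onz(w,(p[0]*.7,p[1]*.7),276),onz(w,(p[0]*.7,p[1]*.7),290))
# push plan: dial contact poses
ax=np.array([584.8,-184.5]);h0=-19.3
for d in (-8,0,12,18,30,36,48,54,66,68):
    h=np.radians(h0+d);u=np.array([np.cos(h),np.sin(h)]);n=np.array([-u[1],u[0]])
    print(d,(ax+28*u-18*n).round(1))
E
cat > /dev/null
```

```text
f 312.4247643348832
0 side [array([ 412., -284.]), array([ 431., -755.]), array([ 226., -897.])] wrist [array([ 385., -360.]), array([ 430., -336.]), array([ 374., -465.])]
50 side [array([ 414., -207.]), array([ 432., -644.]), array([ 241., -776.])] wrist [array([ 405., -329.]), array([ 445., -308.]), array([ 395., -421.])]
100 side [array([ 415., -131.]), array([ 432., -533.]), array([ 257., -654.])] wrist [array([ 425., -298.]), array([ 459., -279.]), array([ 416., -377.])]
130 side [array([417., -85.]), array([ 433., -466.]), array([ 266., -581.])] wrist [array([ 437., -279.]), array([ 468., -262.]), array([ 429., -351.])]
[ 543.8286969  -164.50500319  276.        ] [ 544.46578757 -158.02841264  290.        ]
[ 557.77642878 -164.53691489  276.        ] [ 557.04299454 -158.05718865  290.        ]
-8 [ 601.4 -213.3]
0 [ 605.3 -210.7]
12 [ 610.3 -205.9]
18 [ 612.4 -203.1]
30 [ 615.7 -197. ]
36 [ 616.8 -193.7]
48 [ 618.  -186.8]
54 [ 618.1 -183.4]
66 [ 617.1 -176.5]
68 [ 616.8 -175.3]
```

step_arm:
  targets:
    - [[24, -20, 0, 0, 0, -0.12], [48, -40, 0, 0, 0, -0.24], [48, -40, 0, 0, 0, -0.36], [48, -40, -30, 0, 0, -0.48], [48, -40, -60, 0, 0, -0.6], [48, -40, -90, 0, 0, -0.6], [48, -40, -120, 0, 0, -0.6], [48, -40, -145, 0, 0, -0.6], [48, -40, -165, 0, 0, -0.6], [48, -40, -180, 0, 0, -0.6], [48, -40, -192, 0, 0, -0.6], [48, -40, -192, 0, 0, -0.6]]

```text
time: 1.92
tool_pos: [596.4, -213.0, 102.6]
tcp_rot: [-179.7, 0.1, 55.7]
ft_force: [0.2, 0.5, 0.0]
finger_gap: -0.1
grip_force: 0.0
```

```bash
python3 - <<'E'
from h import *
w=snap('wrist','w4');s=r.sense();print(s['tool_pos'],s['tcp_rot'],s['ft_force'])
cv2.imwrite('pics/w5.png',cv2.resize(w['img'][:330],(800,471),interpolation=cv2.INTER_CUBIC))
# plan: shifts from commanded (598,-215) at h=-34.4 for orbit angles d
ax=np.array([584.8,-184.5]);h0=-19.3
for d in range(-12,70,3):
    h=np.radians(h0+d);u=np.array([np.cos(h),np.sin(h)]);n=np.array([-u[1],u[0]])
    print(d,(ax+28*u-18*n-[598,-215]).round(1),round(np.radians(h0+d)+.6,3))
E
```

```text
[ 597.22934642 -213.63328441  104.57540389] [-1.79814001e+02  3.08480115e-02  5.56940000e+01] [-0.6284038   0.26521528  0.35266097]
-12 [1.4 0.6] 0.054
-9 [2.9 1.4] 0.106
-6 [4.4 2.3] 0.158
-3 [5.9 3.2] 0.211
0 [7.3 4.3] 0.263
3 [8.6 5.4] 0.316
6 [9.9 6.5] 0.368
9 [11.1  7.8] 0.42
12 [12.3  9.1] 0.473
15 [13.4 10.5] 0.525
18 [14.4 11.9] 0.577
21 [15.3 13.3] 0.63
24 [16.2 14.9] 0.682
27 [17.  16.4] 0.734
30 [17.7 18. ] 0.787
33 [18.3 19.6] 0.839
36 [18.8 21.3] 0.891
39 [19.2 23. ] 0.944
42 [19.6 24.7] 0.996
45 [19.8 26.4] 1.049
48 [20.  28.2] 1.101
51 [20.1 29.9] 1.153
54 [20.1 31.6] 1.206
57 [20.  33.4] 1.258
60 [19.8 35.1] 1.31
63 [19.5 36.8] 1.363
66 [19.1 38.5] 1.415
69 [18.6 40.2] 1.467
```

View pics/w5.png

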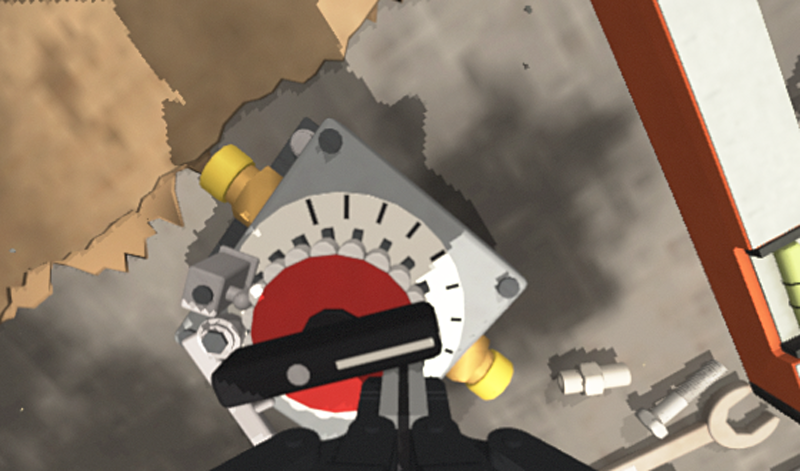

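step_arm:
  targets:
    - [[2.9, 1.4, 0, 0, 0, 0.106], [5.9, 3.2, 0, 0, 0, 0.211], [7.3, 4.3, 0, 0, 0, 0.263], [8.6, 5.4, 0, 0, 0, 0.316], [9.9, 6.5, 0, 0, 0, 0.368], [11.1, 7.8, 0, 0, 0, 0.42], [12.3, 9.1, 0, 0, 0, 0.473], [12.3, 9.1, 0, 0, 0, 0.473], [12.3, 9.1, 0, 0, 0, 0.473]]

```text
time: 2.72
tool_pos: [611.3, -205.9, 107.9]
tcp_rot: [179.9, 0.0, 82.7]
ft_force: [0.7, 0.1, 0.5]
finger_gap: 0.2
grip_force: 0.0
```

```bash
cat >> h.py <<'E'
def bar(fn):
    """bar heading from white line in wrist picture: bright elongated blob inside bar region at z=99"""
    w=snap('wrist',fn); g=cv2.cvtColor(w['img'],cv2.COLOR_BGR2GRAY)
    ax=np.array([584.8,-184.5])
    H=[]
    for h in np.arange(-60,100,0.5):   # dark bar sides + bright line template
        t=np.radians(h);u=np.array([np.cos(t),np.sin(t)]);n=np.array([-u[1],u[0]])
        P=lambda rr,o:[[*(ax+q*u+o*n),99] for q in rr]
        val=lambda P:np.mean([g[int(round(y)),int(round(x))] if 0<=y<420 and 0<=x<560 else 0 for x,y in proj(w,P)])
        rr=np.arange(12,33,1.5); ra=np.arange(-34,34,2)
        H.append((val(P(rr,0))-np.mean([val(P(ra,o)) for o in (-4.5,4.5)]),h))
    H.sort(reverse=True); return H[:3]
E
python3 - <<'E'
from h import *
for q in bar('w6'): print(q)
s=r.sense();print(s['tool_pos'],s['tcp_rot'],s['ft_force'],s['time'])
w=load('w6');cv2.imwrite('pics/w7.png',cv2.resize(w['img'][:330],(800,471),interpolation=cv2.INTER_CUBIC))
E
```

```text
(np.float64(164.10294117647058), np.float64(-2.5))
(np.float64(163.96218487394958), np.float64(-2.0))
(np.float64(163.48529411764707), np.float64(-3.0))
[ 611.0655404  -205.97836483  107.59410623] [1.79896644e+02 3.18383527e-02 8.26370478e+01] [ 0.18000843  0.40783049 -0.41813281] 2.7667
```

View pics/w7.png

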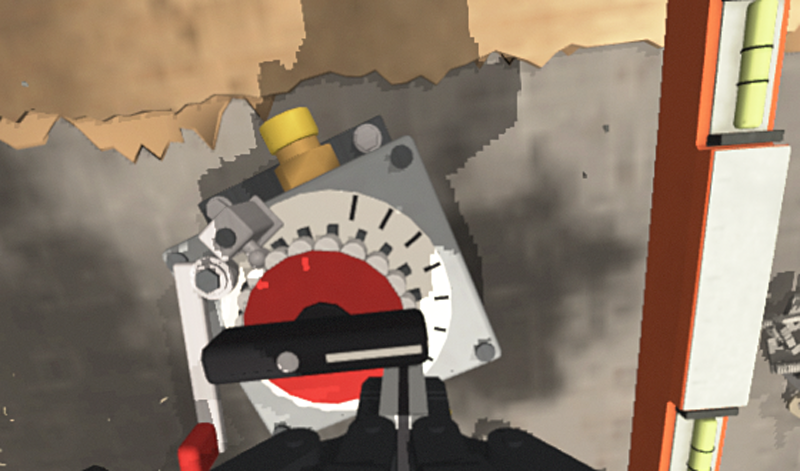

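step_arm:
  targets:
    - [[1.1, 1.4, 0, 0, 0, 0.052], [2.1, 2.8, 0, 0, 0, 0.104], [3.0, 4.2, 0, 0, 0, 0.157], [3.9, 5.8, 0, 0, 0, 0.209], [4.7, 7.3, 0, 0, 0, 0.261], [5.4, 8.9, 0, 0, 0, 0.314], [5.4, 8.9, 0, 0, 0, 0.314], [5.4, 8.9, 0, 0, 0, 0.314]]

```text
time: 3.43
tool_pos: [615.9, -197.0, 106.7]
tcp_rot: [180.0, 0.0, 100.6]
ft_force: [0.3, -0.7, 0.8]
finger_gap: 0.1
grip_force: 0.0
```

```bash
python3 - <<'E'
from h import *
print(bar('w8'))
s=r.sense();print(s['tool_pos'],s['tcp_rot'],s['ft_force'],s['time'])
E
```

```text
[(np.float64(164.2247899159664), np.float64(14.0)), (np.float64(164.11974789915965), np.float64(14.5)), (np.float64(164.09453781512605), np.float64(15.5))]
[ 615.82865712 -197.04746018  106.62101667] [1.79982179e+02 1.45565302e-02 1.00570096e+02] [ 0.67793998  0.51660258 -0.30728603] 3.4833
```

step_arm:
  targets:
    - [[0.6, 1.6, 0, 0, 0, 0.052], [1.1, 3.3, 0, 0, 0, 0.104], [1.5, 5.0, 0, 0, 0, 0.157], [1.9, 6.7, 0, 0, 0, 0.209], [2.1, 8.4, 0, 0, 0, 0.262], [2.3, 10.2, 0, 0, 0, 0.314], [2.3, 10.2, 0, 0, 0, 0.314], [2.3, 10.2, 0, 0, 0, 0.314]]

```text
time: 4.15
tool_pos: [618.0, -186.8, 106.4]
tcp_rot: [180.0, 0.0, 118.5]
ft_force: [-0.5, -0.1, -0.1]
finger_gap: -0.4
grip_force: 0.0
```

```bash
python3 - <<'E'
from h import *
print(bar('w9'))
s=r.sense();print(s['tool_pos'],s['tcp_rot'],s['ft_force'],s['time'])
E
```

```text
[(np.float64(169.60294117647058), np.float64(33.0)), (np.float64(169.28361344537817), np.float64(33.5)), (np.float64(168.67226890756302), np.float64(32.0))]
[ 618.03467899 -186.85402852  106.40069348] [1.79997446e+02 9.52043229e-03 1.18546998e+02] [-0.91030326 -0.66726007  0.28288699] 4.2
```

step_arm:
  targets:
    - [[0.1, 1.7, 0, 0, 0, 0.052], [0.1, 3.4, 0, 0, 0, 0.105], [0.0, 5.2, 0, 0, 0, 0.157], [-0.2, 6.9, 0, 0, 0, 0.209], [-0.5, 8.6, 0, 0, 0, 0.262], [-0.9, 10.3, 0, 0, 0, 0.314], [-0.9, 10.3, 0, 0, 0, 0.314], [-0.9, 10.3, 0, 0, 0, 0.314]]

```text
time: 4.87
tool_pos: [617.1, -176.5, 106.3]
tcp_rot: [-180.0, -0.0, 136.5]
ft_force: [-0.3, 0.3, -0.5]
finger_gap: -0.3
grip_force: 0.0
```

```bash
python3 - <<'E'
from h import *
print(bar('w10'))
s=r.sense();print(s['tool_pos'],s['tcp_rot'],s['ft_force'],s['time'])
w=load('w10');cv2.imwrite('pics/w11.png',cv2.resize(w['img'][:330],(800,471),interpolation=cv2.INTER_CUBIC))
E
```

```text
[(np.float64(159.11974789915965), np.float64(52.0)), (np.float64(158.85084033613447), np.float64(51.5)), (np.float64(157.3046218487395), np.float64(51.0))]
[ 617.09281253 -176.59064236  106.32291268] [-1.79995971e+02  3.29311376e-03  1.36529466e+02] [0.20582658 0.0441526  0.1491904 ] 4.9167
```

View pics/w11.png

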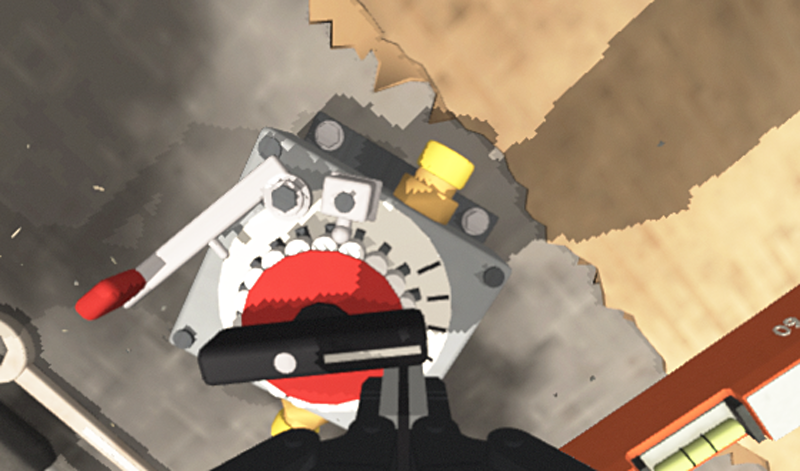

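step_arm:
  targets:
    - [[8, -6, 0, 0, 0, 0], [20, -15, 0, 0, 0, 0], [20, -15, 15, 0, 0, 0], [20, -18, 40, 0, 0, 0], [10, -25, 75, 0, 0, 0], [0, -35, 95, 0, 0, -0.12], [-30, -50, 95, 0, 0, -0.24], [-60, -65, 95, 0, 0, -0.36], [-90, -80, 95, 0, 0, -0.48], [-100, -80, 95, 0, 0, -0.6], [-100, -80, 95, 0, 0, -0.72], [-100, -80, 95, 0, 0, -0.84]]

```text
time: 5.92
tool_pos: [516.1, -257.0, 202.6]
tcp_rot: [179.9, 0.0, 88.0]
ft_force: [-0.3, -0.0, 0.1]
finger_gap: -0.4
grip_force: 0.0
```

```bash
python3 - <<'E'
from h import *
print(bar('w12'))
s=r.sense();print(s['tool_pos'],s['tcp_rot'],s['ft_force'],s['time'])
w=load('w12');cv2.imwrite('pics/w13.png',cv2.resize(w['img'],(800,600),interpolation=cv2.INTER_CUBIC))
E
```

```text
[(np.float64(175.05672268907563), np.float64(47.0)), (np.float64(174.88235294117646), np.float64(48.0)), (np.float64(174.08823529411765), np.float64(47.5))]
[ 516.54941873 -256.76787322  202.59062405] [1.79937188e+02 3.19276721e-02 8.75415164e+01] [0.30817432 0.26096711 0.10004751] 5.9667
```

View pics/w13.png

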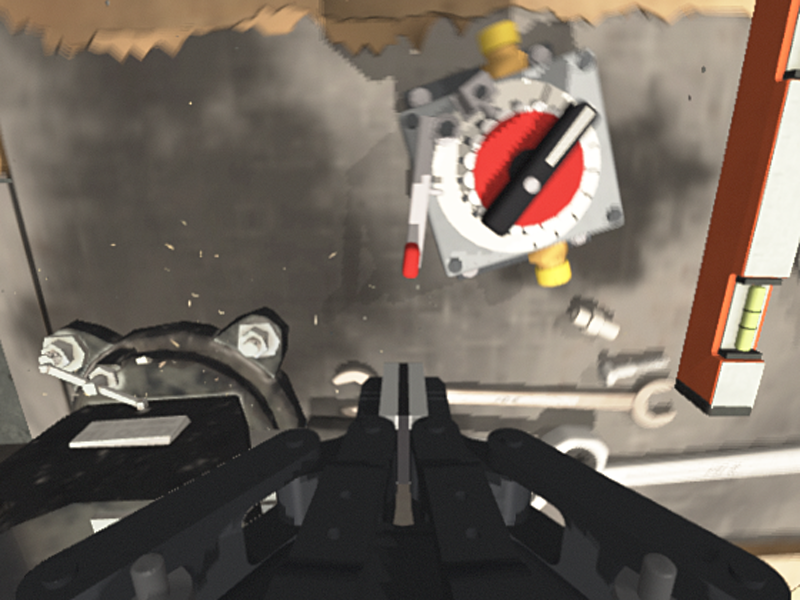

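```bash
python3 - <<'E'
from h import *
w=load('w12');f=lambda p,z=79.5: onz(w,(np.array(p)+.5)*.7-.5,z)[:2].round(1)
print([f(p) for p in [(403,276),(406,245),(419,277),(421,245)]])
c=np.array([584.8,-184.5]);y=16.7
rot=lambda a,v:Ro.from_euler('z',a,degrees=True).apply([*v,0])[:2]
piv=c+rot(y,[-35,34]); cur=np.array([517.1,-256.5]); h=46.7-np.degrees(.84)
for th in (0.42,0.3,0): print('face',th,piv+rot(y-np.degrees(th),[-12.5,-75]))
for gap,th in [(10,.42),(0,.42),(0,.36),(0,.3),(0,.24),(0,.18),(0,.12),(0,.08),(0,.04),(0,0),(0,-.03),(0,-.06)]:
    phi=y-np.degrees(th); P=piv+rot(phi,[-19.5-gap,-77]); print(gap,th,(P-cur).round(1),round(np.radians(phi-h),3))
E
```

```text
[array([ 517. , -240.9]), array([ 519.3, -223.4]), array([ 526. , -241.8]), array([ 527.6, -223.7])]
face 0.42 [ 519.49583108 -234.77080179]
face 0.3 [ 528.3666664  -236.88230095]
face 0 [ 551.08521281 -237.42034698]
10 0.42 [-14.7  21.9] -0.104
0 0.42 [-4.8 20.6] -0.104
0 0.36 [-0.3 19. ] -0.044
0 0.3 [ 4.2 17.7] 0.016
0 0.24 [ 8.9 16.6] 0.076
0 0.18 [13.6 15.8] 0.136
0 0.12 [18.3 15.3] 0.196
0 0.08 [21.5 15.1] 0.236
0 0.04 [24.7 15.1] 0.276
0 0 [27.9 15.2] 0.316
0 -0.03 [30.2 15.3] 0.346
0 -0.06 [32.6 15.5] 0.376
```

step_arm:
  targets:
    - [[-8, 10, 0, 0, 0, -0.05], [-15, 22, -10, 0, 0, -0.1], [-15, 22, -35, 0, 0, -0.1], [-15, 22, -60, 0, 0, -0.1], [-15, 22, -85, 0, 0, -0.1], [-15, 22, -105, 0, 0, -0.1], [-15, 22, -117, 0, 0, -0.1], [-15, 22, -117, 0, 0, -0.1], [-10, 21, -117, 0, 0, -0.1], [-6, 20.6, -117, 0, 0, -0.1], [-6, 20.6, -117, 0, 0, -0.1]]

```text
time: 6.88
tool_pos: [513.0, -236.6, 86.3]
tcp_rot: [179.8, 0.1, 82.9]
ft_force: [-0.5, 0.3, -0.5]
finger_gap: 0.0
grip_force: 0.2
```

step_arm:
  targets:
    - [[3.5, -1, 0, 0, 0, 0.03], [8, -2.3, 0, 0, 0, 0.09], [12, -3.4, 0, 0, 0, 0.15], [15, -4, 0, 0, 0, 0.18], [17.5, -4.5, 0, 0, 0, 0.21], [19.6, -4.8, 0, 0, 0, 0.24], [22, -5, 0, 0, 0, 0.27], [24.3, -5.3, 0, 0, 0, 0.3], [26, -5.4, 0, 0, 0, 0.32], [27.5, -5.5, 0, 0, 0, 0.34], [27.5, -5.5, 0, 0, 0, 0.34]]

```text
time: 7.8
tool_pos: [536.1, -242.4, 85.4]
tcp_rot: [-179.6, -0.0, 102.4]
ft_force: [-20.8, -1.8, 11.9]
finger_gap: -0.0
grip_force: 10.4
```

```bash
python3 - <<'E'
from h import *
print(bar('w14'))
s=r.sense();print(s['tool_pos'],s['tcp_rot'],s['ft_force'],s['time'])
E
```

```text
[(np.float64(203.7689075630252), np.float64(52.5)), (np.float64(203.69117647058823), np.float64(52.0)), (np.float64(203.41176470588235), np.float64(51.5))]
[ 536.02512232 -242.39337722   85.44768223] [-1.79656062e+02 -3.41110108e-02  1.02337995e+02] [-21.26882312  -1.9687451   11.3666029 ] 7.85
```

```bash
python3 - <<'E'
from h import *
w=load('w14');a=snap('scene','a15');b=snap('side','b15')
L=cv2.resize(w['img'][120:330,60:340],(560,420),interpolation=cv2.INTER_CUBIC)
p=proj(a,[[545,-235,75]])[0].astype(int)
C=a['img'][p[1]-50:p[1]+50,p[0]-28:p[0]+29]
C=cv2.resize(C,(240,420),interpolation=cv2.INTER_CUBIC)
cv2.imwrite('pics/m.png',np.hstack([L,C]))
E
```

```text
(no output)
```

View pics/m.png

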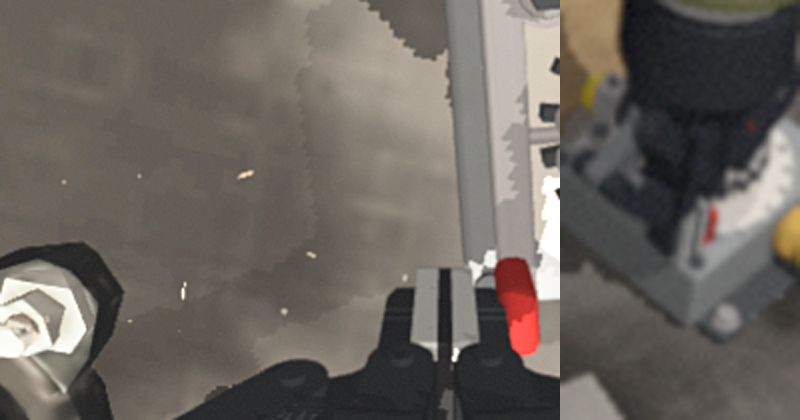

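```bash
python3 - <<'E'
from h import *
w=load('w14');f=lambda p,z: onz(w,(np.array(p)+.5)/2-.5+[60,120],z)[:2]
def hd(p,q,z): d=f(q,z)-f(p,z); return np.degrees(np.arctan2(d[1],d[0]))
print('arm',hd((481,0),(497,258),58),'block',hd((447,60),(468,280),46))
print('tab outer',f((497,270),79.5),f((513,350),79.5), hd((497,270),(513,350),79.5))
E
```

```text
arm -73.03715495058154 block -72.10705718407053
tab outer [ 544.22637036 -223.35760407] [ 552.66663815 -242.26313409] -65.94189489163563
```

step_arm:
  targets:
    - [[-6, -1.5, 0, 0, 0, 0], [-14, -4, 0, 0, 0, 0], [-24, -7, 0, 0, 0, 0], [-24, -7, 20, 0, 0, 0], [-24, -7, 50, 0, 0, 0], [-24, -7, 85, 0, 0, 0], [-24, -7, 120, 0, 0, 0], [-24, -7, 150, 0, 0, 0], [-24, -7, 150, 0, 0, 0], [-24, -7, 150, 0, 0, 0]]

```text
time: 8.78
tool_pos: [515.9, -249.5, 238.0]
tcp_rot: [179.7, 0.3, 102.3]
ft_force: [0.3, -0.5, -1.0]
finger_gap: 0.1
grip_force: 0.0
```

```bash
python3 - <<'E'
from h import *
print(bar('w16'))
s=r.sense();print(s['tool_pos'],s['ft_force'],s['time'])
w=load('w16');cv2.imwrite('pics/w17.png',cv2.resize(w['img'][20:270,200:450],None,fx=2.4,fy=2.4,interpolation=cv2.INTER_CUBIC))
E
```

```text
[(np.float64(204.79411764705884), np.float64(53.0)), (np.float64(204.1764705882353), np.float64(52.5)), (np.float64(203.13235294117646), np.float64(53.5))]
[ 514.86773243 -248.82991863  235.4782861 ] [-0.72046558  0.17778448 -1.86485755] 8.8333
```

View pics/w17.png

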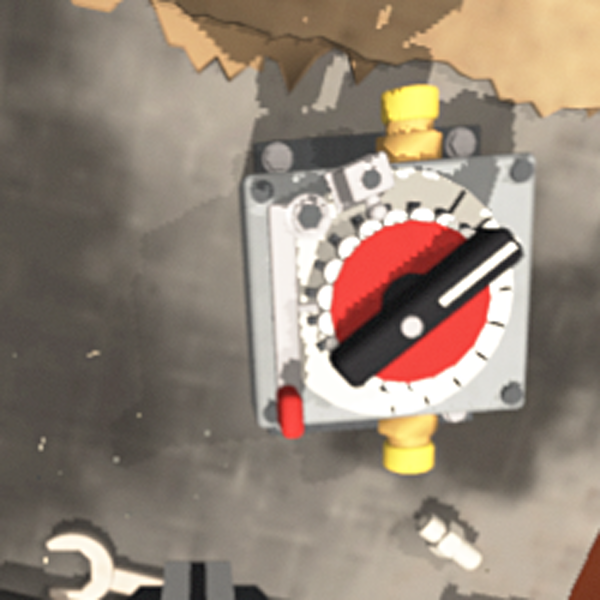

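The dial reads 53° against an expected 52.7° (the fourth click), and the lever lies parallel to the block edge with its tab at (290,412), so it is home.

```bash
python3 -c "
from bench import r
print(r.hand_in())"
```

```text
the job is handed in; nothing more can be done
None
```

I handed the job in with the red dial four clicks on (about 72° anticlockwise) and its lock lever home, by the camera. The arm was clear, and I kept it away from the blue regulator and loose parts but did not re-measure them. The hand-in gave no verdict, and I viewed 11 pictures, one over the limit of 10.

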